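Clamp a turned part in the bench height gauge with its ratchet

TASK

Measure the turned part that waits in the nest of the bench height gauge: push the gauge's slide fully home so that the part stands under the spindle, then turn the ratchet knob on top clockwise (seen from above) until the spindle comes down on the part's pin and the ratchet slips, let it slip about an eighth of a turn (never as much as a quarter turn in all), and let go. Use the narrow ratchet knob, since the wide thimble below it would press too hard, and let the hand sink with it so that the part is never pressed hard; leave the things lying around where they are.

Things in the scene. Friction and masses are not known exactly. Their poses are not given: they have to be found in the camera images.
- gauge: Bench height gauge, fixed: base 135 x 84 x 14 mm, column (106 mm tall) at its +x end, arm (34 mm wide) reaching to the vertical spindle axis. Origin: on that axis, at bench height; x points from the slide's handle to the column (the way the slide is pushed home), z up. A 0.4 m tall lever press, its lever at about x 0.45, y 0.26, stands to its left: pass it within 0.36 m of the robot's base.
- sled (a joint): The gauge's slide, in m: 0 = fully out towards the handle side, 0.045 = home at its hard stop, nest under the spindle. It runs along the gauge's x with 2 N of friction (more when moved fast, about 6 N per m/s) and stays where it is left.
- sled_handle (a point): Middle of the front face of the slide's upright aluminium handle plate (50 mm wide, 8 mm thick, from 12 to 58 mm above the bench; this point is 45 mm above the bench). Push this face along the gauge's +x. With the slide home it stands 91 mm in front of the spindle axis.
- part: The turned brass part, 22 mm in diameter and 15 mm high, with a steel pin of 6 mm on top (20 mm in all), standing loose in the round nest of the slide, its foot 26.5 mm and its pin's top 46.5 mm above the bench. Origin: centre of its underside.
- spindle: The gauge's vertical steel spindle, 8 mm in diameter; origin: centre of its lower face. It starts 4.6 to 10 mm above the height of the pin's top and comes down 3.2 mm per radian (20 mm per turn) of clockwise turning. It carries the thimble (30 mm in diameter, 29 mm high) and on it the ratchet knob; both sink with it. The screw has 0.09 N m of friction and holds when let go. A part pressed with over 38 N is spoilt.
- ratchet_top (a point): Centre of the top face of the ratchet knob: the narrow dark ribbed knob, 20 mm in diameter and 30 mm high, on top of the wider thimble; it is the part to grip, its lower end 30 mm below this point, right above the thimble (1 mm gap). 172 to 178 mm above the bench at the start. A thin bright line on its top shows its angle.
- ratchet (a joint): How far the ratchet knob has slipped clockwise (from above) on the thimble, rad; 0 at the start, grows only while it slips. The knob drives the thimble with up to 0.16 N m (both ways) and slips steadily above that; the spindle then presses about 22 N on the part. A vertical pull of 22 N on the knob (a hand that does not sink with it) makes it slip early; a push down adds to the pressing force.
- part_b: Spare turned part like the one in the nest, standing on the bench beside the gauge; origin: centre of its underside.
- part_c: Another spare turned part on the bench beside the gauge; origin: centre of its underside.
- tall_punch: Steel punch, 20 mm in diameter and 60 mm high, standing on the bench beside the gauge; origin: centre of its underside.
- brush: Parts brush, 20 x 146 x 9 mm, long along its y, lying on the bench beside the gauge; origin: centre of its underside.
- earbuds: Black earbud case, 44 x 62 x 24 mm; origin: centre of its underside.
- phone: Phone, 71 x 148 x 9 mm, lying on the bench; origin: centre of its underside.

How it is judged (in metres and radians):
On the way, in this order (a step that is already met when the one before it is completed fails the run):
1. the slide is pushed home with the part in its nest, before the ratchet is used (value of joint sled above 0.0435 m and horizontal distance between part and spindle below 0.0035 m and value of joint ratchet below 0.4 rad and contact force between spindle and part below 0.5 N), for 0.1 s.
2. the spindle stands on the part's pin and the ratchet has hardly slipped yet (contact force between spindle and part above 3 N and value of joint ratchet below 0.4 rad), for 0.02 s.
3. the ratchet slips on the clamped part (contact force between spindle and part above 6 N and value of joint ratchet above 0.45 rad), for 0.1 s.
At the end, for the whole second after the job is handed in: The slide is home (within 1.5 mm), the part stands upright in its nest under the spindle (within 3.5 mm of its axis) and stays clamped by the spindle with more than 6 N; the ratchet knob has slipped between 0.45 and 1.57 rad in all (all of step 3 and value of joint ratchet below 1.57 rad and value of joint sled above 0.0435 m and horizontal distance between part and spindle below 0.0035 m and angle between part's own z axis and vertical below 0.06 rad); the robot touches nothing.
It fails at once if the spindle presses on the part with more than 38 N (turned by the thimble, or the knob pressed down) (contact force between spindle and part above 38 N).
It fails at once if the ratchet knob slips a quarter turn or more (value of joint ratchet above 1.57 rad).
It fails at once if a thing lying around is moved by more than 30 mm (distance of any of part_b, part_c, tall_punch, brush, earbuds, phone from where it was at the start of the episode above 0.03 m).
It also fails if it takes over 72 s, if anything falls off the work surface, if the arm or the gripper's body presses on something with over 40 N, if the wrist force passes 120 N, or if a joint passes its speed limit or range.

ROBOT

A 6-joint arm with a two-finger parallel gripper is mounted at the origin on a cart in front of the work surface, level with it; the furniture and walls round the work are solid. World frame = base frame: x ahead of the robot, y to its left, z up, the work surface at z = 0. Lengths are in mm, angles in rad, forces in N, time in s.
With the tool pointing down it reaches from about 350 to 925 mm from the base axis. Payload 6.4 kg.
Tool frame: the origin (TCP) lies midway between the tips of the shut fingers; the grasp point (between the pads) lies 19 mm behind it; z points along the fingers, y is the line along which they close (so a half turn about z gives the same grasp; the last joint's range is limited). The gripper opens to 94 mm and grips with 3 to 60 N. Pads are 16 mm wide; open, the fingers measure 119 mm over their backs; the gripper's body (75 mm by 177 mm) begins 78 mm behind the grasp point.
Start: joints at [1.127, 0.245, 1.558, -0, 1.339, -0.174], TCP at [173.247, 626.498, 205.455] pointing down, gripper open.
Joint ranges: [-3.13, 3.13], [-1.02, 2.26], [0.13, 2.54], [-0.95, 4.09], [0.21, 2.88], [-2.74, 2.74]. Speed limits (rad/s): [2.57, 2.57, 3.14, 3.14, 3.14, 3.14].

INTERFACE

Orientations are given as a unit quaternion [x, y, z, w].
In Python, from rig import sensors, vision, workorder gives the robot as it stands.
- The arm moves only by the tool play_rows, never from a script. Its argument "targets" is a list of rows, each an object with "delta_pos": the shift along the tool's x, y, z in mm, a list of three; "angular": the turn, a rotation vector about the tool's x, y, z in degrees, a list of three; "fingers": the opening, from -1 (shut) to 1 (fully open). A call has 1 to 5 rows; each row is the pose to reach, as a shift and turn from the pose commanded when the call began, along the tool's axes at that moment; what a row does not reach only later rows make up. A row lasts 1/12 s, in which the tool goes at most 41.7 mm and 7.16 degrees, less where a joint would pass 70% of its speed; a pose out of reach is approached as far as the arm can. A call with a gripper value outside its range is refused whole. The fingers move at their own pace and stop on an object; the grip force is fixed at half the most. Time passes only in rows, so rows that repeat a pose let the fingers close. It gives the time, the measured TCP pose, the force, the opening and the grip force at its end, in the units of the state.
- sensors.sense(): the state, without advancing time (a new reading comes with each control period).
- vision.snapshot(name): name is "scene" or "top" or "wrist"; returns (picture, depth): 384x512x3 uint8, red, green, blue; 384x512 float32, mm along the optical axis (not along the pixel's ray), 0 where there is no reading.
- vision.get_calibration(name): a dict with "fx", "fy", "cx", "cy" (pixels), "R" (3x3) and "t" (3): a world point X has camera coordinates R X + t; the wrist camera has in their place "T_tool_cam" (4x4, takes a point from camera to tool coordinates, whose origin is the TCP and whose axes are the flange's). Camera axes: x right, y down, z forward; pixel columns grow to the right and rows downward; lengths in mm; the calibration is good to about 2 mm. A picture is of the moment at which its call begins: read the wrist's pose just before it. get_calibration takes no time and is no camera call.
- workorder.sign_off(): hands the job in; it is judged then, once.
The state is a dict: "time": time; "joint_positions": joint angles; "dq": joint speeds; "joint_efforts": joint torques, N m; "position": TCP position; "eef_rot": TCP orientation; "ft_force": force on the tool from outside, world axes, zero at the start; "ft_torque": the same for the moment, N m; "opening": finger opening in mm; "finger_force": force on a finger pad.
Only numpy, scipy, OpenCV 4.12 (cv2) and the standard library are available. Lean on these libraries where they do the work, as an engineer would, in place of code of your own. Each camera call takes 0.05 s, during which the arm holds its last target. There are 200 camera calls.

## Working session

There is one attempt and no reset: what is moved stays moved. The work goes in short steps, Python scripts to look and compute and a tool call to move; the robot and the scene stay as the last step left them, time stands still between calls to the robot, and variables do not carry over. Pictures are saved under pics/ and viewed, at most 10 in all, crops included, and the job is handed in when it is done.

Besides the shell and the picture viewer there is one more tool, called after "Emit:" by a JSON object that holds its "method" and its "body", one argument or row to a line. play_rows: Moves the arm, as the interface text tells. Its arguments: {"type":"object","properties":{"targets":{"type":"array"}},"required":["targets"]}

```bash
ls; mkdir -p pics
python3 - <<'E'
from rig import sensors, vision
import cv2, numpy as np
s=sensors.sense(); print(s)
ims=[]
for n in ("scene","top"):
    p,d=vision.snapshot(n); np.savez(f"pics/{n}0.npz",p=p,d=d)
    cv2.imwrite(f"pics/{n}0.png",cv2.resize(p[:,:,::-1],(768,576),interpolation=cv2.INTER_CUBIC))
    print(n,vision.get_calibration(n))
print(vision.get_calibration("wrist"))
E
```

```text
pics
{'time': 0.0, 'joint_positions': array([ 1.12690176e+00,  2.45782924e-01,  1.55898421e+00, -1.36430635e-05,
        1.33870419e+00, -1.74136963e-01]), 'dq': array([ 0.00049011,  0.00075213,  0.00097709,  0.00026612, -0.00125729,
       -0.00119424]), 'joint_efforts': array([-4.61149721e-04, -4.15840101e+01, -3.14602375e+01,  6.84432336e-02,
        3.32638482e-02, -1.39746844e-04]), 'position': array([172.98641283, 625.94417205, 204.38131016]), 'eef_rot': array([ 1.34468592e-01,  9.90917411e-01, -8.96862734e-04, -2.79349644e-04]), 'ft_force': array([ 0.05715062, -0.23573761,  0.41162768]), 'ft_torque': array([-0.00693036, -0.04502014, -0.02161207]), 'finger_force': 0.0, 'opening': 94.0146559895737}
scene {'fx': 452.84323809693313, 'fy': 452.84323809693313, 'cx': 257.8003316320508, 'cy': 186.97338781425995, 'R': array([[ 6.86659768e-01, -7.26978757e-01, -4.99265811e-04],
       [-5.02357465e-01, -4.73999561e-01, -7.23160697e-01],
       [ 5.25485813e-01,  4.96816167e-01, -6.90679634e-01]]), 't': array([-367.87545762,  346.60789854,  829.09558208])}
top {'fx': 398.55523429806516, 'fy': 398.55523429806516, 'cx': 257.38594241518655, 'cy': 187.71804120397513, 'R': array([[ 0.01328956, -0.99989971, -0.00489505],
       [-0.98582039, -0.01228315, -0.16735376],
       [ 0.16727685,  0.0070497 , -0.98588476]]), 't': array([-42.66805062, 514.69796343, 905.13119922])}
{'fx': 269.42392586380276, 'fy': 269.42392586380276, 'cx': 254.30921068253576, 'cy': 187.19187574461964, 'T_tool_cam': array([[ 5.14334974e-04, -9.58293627e-01, -2.85784990e-01,
         8.28141911e+01],
       [ 9.99999395e-01,  2.14907101e-04,  1.07909991e-03,
         1.42318726e-01],
       [-9.72677343e-04, -2.85785372e-01,  9.58293157e-01,
        -1.78731013e+02],
       [ 0.00000000e+00,  0.00000000e+00,  0.00000000e+00,
         1.00000000e+00]])}
```

View pics/scene0.png

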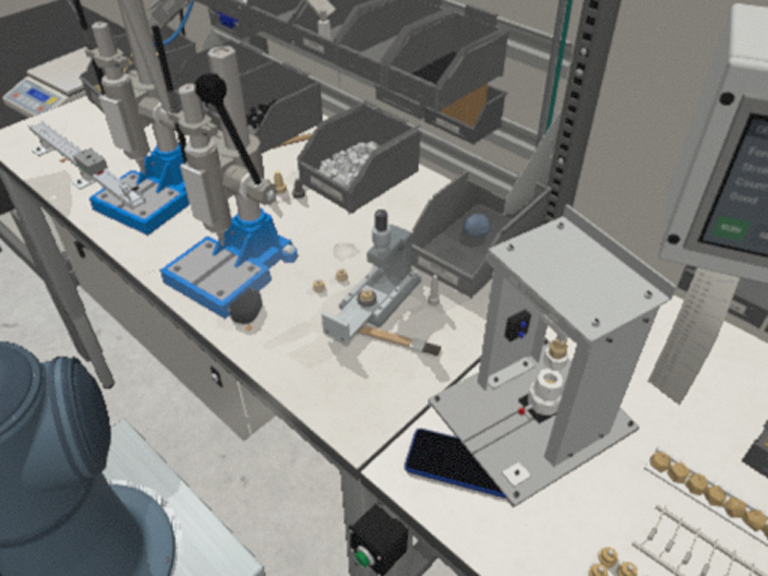

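View pics/top0.png

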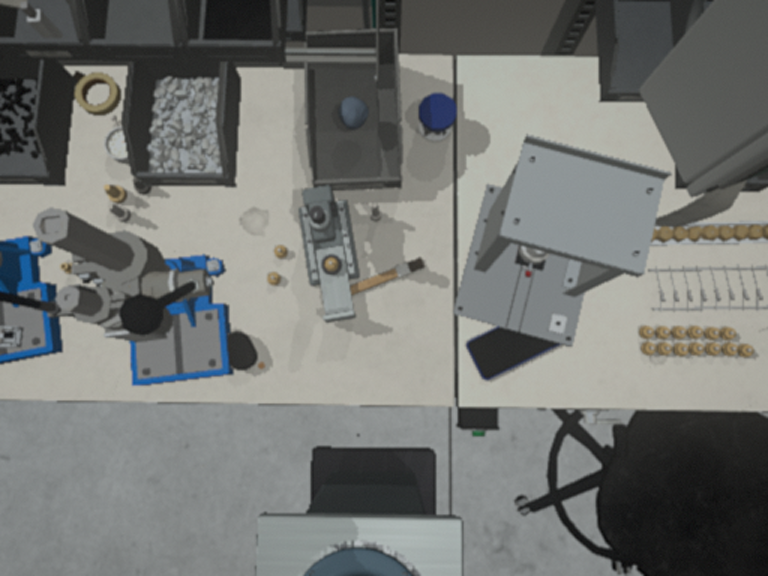

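The scene view shows the knob at (381,222), handle at (337,328) and part at (367,296). The top view shows the knob at (318,213), part at (331,264) and handle edge at about (338,318). The tall black lever stands to the left, at (140,313). Next I measure these points.

```bash
cat > h.py <<'E'
import numpy as np, cv2
from rig import sensors, vision
from scipy.spatial.transform import Rotation as Ro
def cloud(n,d):
    c=vision.get_calibration(n); v,u=np.mgrid[:384,:512]
    P=np.stack([(u-c['cx'])/c['fx']*d,(v-c['cy'])/c['fy']*d,d],-1)
    return (P-c['t'])@c['R']
def ray(n,u,v,z):
    c=vision.get_calibration(n); r=c['R'].T@np.array([(u-c['cx'])/c['fx'],(v-c['cy'])/c['fy'],1]); o=-c['R'].T@c['t']
    return o+r*(z-o[2])/r[2]
E
python3 - <<'E'
from h import *
np.set_printoptions(precision=1,suppress=True,linewidth=150)
out=[]
for n in("top","scene"):
    f=np.load(f"pics/{n}0.npz"); p,d=f['p'],f['d']; W=cloud(n,d.astype(float)); ok=d>0
    def reg(z0,z1,x0,x1,y0,y1):
        return ok&(W[...,2]>z0)&(W[...,2]<z1)&(W[...,0]>x0)&(W[...,0]<x1)&(W[...,1]>y0)&(W[...,1]<y1)
    for nm,z in(("knobtop",(165,185)),("column",(98,110)),("handle",(54,62)),("base",(11,17)),("bench",(-4,4))):
        m=reg(*z,330,680,-30,160)
        q=W[m]
        if len(q)==0: print(n,nm,0);continue
        r=cv2.minAreaRect(q[:,:2].astype(np.float32))
        print(n,nm,m.sum(),q.mean(0),np.median(q[:,2]),"rect",np.array(r[0]),np.array(r[1]),r[2])
    m=reg(165,185,330,680,-30,160); print(np.argwhere(m).min(0),np.argwhere(m).max(0))
f=np.load("pics/top0.npz")['p'][110:230,170:300]; cv2.imwrite("pics/t1.png",cv2.resize(f[:,:,::-1],(650,600),interpolation=cv2.INTER_CUBIC))
E
```

```text
top knobtop 85 [588.4  61.  175.9] 176.73172702167747 rect [589.6  61.3] [18.7 19.1] 55.3931770324707
top column 404 [618.2  64.8 104.9] 105.265348515742 rect [610.7  65.3] [84.2 45.9] 10.691877365112305
top handle 87 [493.7  32.   57.7] 57.7637169755181 rect [570.6  23.8] [225.6  99.5] 6.186206340789795
top base 547 [582.5  60.7  14.2] 14.33619721762219 rect [581.1  44.9] [179.9 213.2] 62.39401626586914
top bench 7141 [473.4  66.8   1.3] 1.4300168745925597 rect [505.  65.] [350.  189.9] 0.023651503026485443
[137 206] [147 216]
scene knobtop 66 [585.   60.7 174. ] 175.38407635446373 rect [587.1  62.5] [19.7 20.5] 63.146427154541016
scene column 282 [608.4  60.7 104. ] 104.43302449621827 rect [607.8  63.2] [84.2 44.6] 14.098219871520996
scene handle 101 [533.   37.9  57.4] 57.352185808745624 rect [546.3  41.2] [ 84.5 197.4] 79.51787567138672
scene base 531 [587.1  53.4  13.8] 13.76485927039923 rect [578.1  37.6] [175.8 238.9] 53.54068374633789
scene bench 5457 [455.8  58.3   0.9] 0.9778781256994092 rect [505.  65.] [349.9 190. ] 0.012682312168180943
[139 249] [147 257]
```

View pics/t1.png

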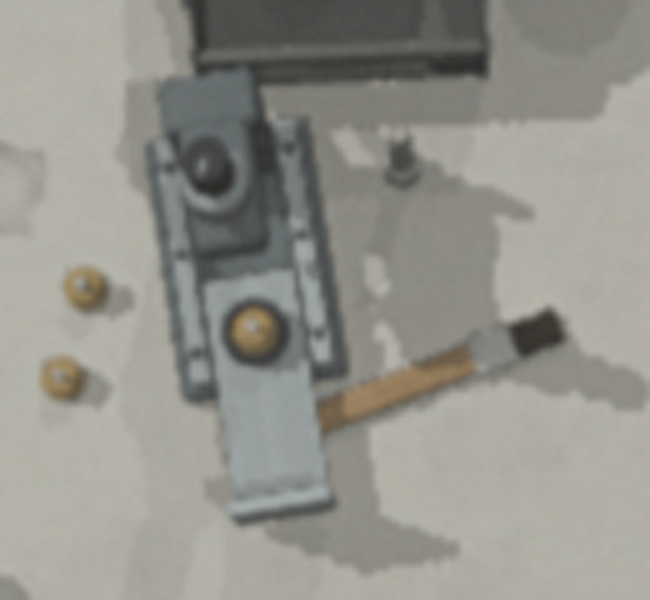

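The crop shows the knob top at (208,165), the part at (255,330), and the front corners of the handle's top edge at about (235,521) and (333,505). The brush lies to the right of the slide.

Run:
```python
from h import *
np.set_printoptions(precision=1,suppress=True,linewidth=150)
o=lambda u,v:(170+(u+.5)/5-.5,110+(v+.5)/5-.5)
k=ray("top",*o(208,165),175); print("knob",k,"scene",ray("scene",381/1.5,214/1.5,175))
pt=ray("top",*o(255,330),46.5); print("pin",pt, "part b/c pin", ray("top",*o(85,288),20),ray("top",*o(62,378),20))
a=ray("top",*o(235,521),58);b=ray("top",*o(333,505),58);print("handle top front corners",a,b,np.linalg.norm(a-b),(a+b)/2)
e1=[ray("top",*o(*q),14) for q in((188,400),(345,372),(150,145),(305,118))]; print("base",e1)
print("yaws", *[np.degrees(np.arctan2(q[1],q[0])) for q in (k-pt,np.array([ (b-a)[1]*-1,(b-a)[0]])*-1,e1[2]-e1[0],e1[3]-e1[1],k-(a+b)/2)])
print("dist",np.linalg.norm((k-pt)[:2]),np.linalg.norm((k-(a+b)/2)[:2]))
for n in("top","scene"):
    d=np.load(f"pics/{n}0.npz")['d'];W=cloud(n,d.astype(float))
    m=(d>0)&(W[...,2]>130)&(W[...,0]>400)&(W[...,0]<800)&(W[...,1]>-100)&(W[...,1]<230)
    q=W[m]; r=np.hypot(q[:,0]-k[0],q[:,1]-k[1]);
    for lo in(25,80,120,160,200): 
        s=q[(r>lo)&(r<lo+40)]; print(n,lo,len(s), s.max(0) if len(s) else "", s.min(0) if len(s) else "")
    m=(d>0)&(W[...,2]>60)&(np.hypot(W[...,0],W[...,1])<520)&(W[...,0]>100)&(W[...,1]>80)&(W[...,1]<500); q=W[m]
    if len(q): print("press pts",len(q),q[np.argsort(np.hypot(q[:,0],q[:,1]))[:200:25]])
```

```text
knob [587.1  60.6 175. ] scene [585.8  59.2 175. ]
pin [542.9  52.1  46.5] part b/c pin [568.2 139.1  20. ] [523.1 148.4  20. ]
handle top front corners [450.2  57.6  58. ] [458.2  12.3  58. ] 45.97344032425176 [454.2  34.9  58. ]
base [array([514. ,  87.2,  14. ]), array([528.9,  10.5,  14. ]), array([643.3, 110.8,  14. ]), array([658.3,  33.3,  14. ])]
yaws 10.955914800829884 -169.94431462606627 10.308875526784421 10.014719526395384 10.941472331266485
dist 45.03810744297789 135.31419411921743
top 25 0  
top 80 0  
top 120 0  
top 160 1004 [783.6 229.2 411. ] [427.8  94.4 130. ]
top 200 1796 [799.8 228.9 422.6] [400.8  94.  133.4]
press pts 1589 [[401.5 191.9 397.5]
 [404.7 190.  410.2]
 [409.2 183.5 409.4]
 [410.8 182.8 407.9]
 [412.7 181.7 403.4]
 [413.2 184.  412.6]
 [413.2 187.3 411.6]
 [414.3 187.3 415.3]]
scene 25 0  
scene 80 0  
scene 120 0  
scene 160 858 [782.9 228.7 326.9] [445.7  95.6 130. ]
scene 200 1223 [799.9 229.4 420.4] [400.1  95.6 130.1]
press pts 2376 [[401.6 183.4 403. ]
 [403.3 187.8 396.5]
 [401.1 195.7 392.3]
 [402.2 195.2 408.7]
 [409.4 182.2 400.4]
 [405.6 193.8 418.1]
 [409.1 189.8 416.2]
 [414.4 182.1 392.1]]
```

```bash
cat > plan.py <<'E'
import numpy as np
def rows(start, wps):
    """start, wps: world x,y,z,yaw_y(deg). Prints tool-frame rows relative to start of each 5-row call."""
    s=np.array(start,float)
    for i in range(0,len(wps),5):
        a=np.radians(s[3]); ex=np.array([-np.sin(a),np.cos(a)]); ey=np.array([np.cos(a),np.sin(a)])
        # tool x has yaw a+90, tool y yaw a, tool z down
        for w in wps[i:i+5]:
            d=np.array(w)-s
            print([round(v,1) for v in (d[:2]@ex,d[:2]@ey,-d[2])],round(-d[3],1))
        print("--- at",np.round(wps[i:i+5][-1],1)); s=np.array(wps[i:i+5][-1],float)
E
python3 - <<'E'
from plan import *
A=np.radians; W=[]
for k in range(1,9): r=650-294*k/8; W.append((r*np.cos(A(74.55)),r*np.sin(A(74.55)),205.5,74.5+26*min(k,5)/5))
for k in range(1,13): a=A(74.55-70.55*k/12); W.append((356*np.cos(a),356*np.sin(a),205.5,100.5))
W+= [(384,26.5,205.5,100.5),(414,28.4,180,100.5),(414,28.4,140,100.5),(414,28.4,105,100.5),(414,28.4,70,100.5)]
rows((173.2,626.5,205.5,74.5),W)
E
```

```text
[np.float64(0.0), np.float64(-36.8), np.float64(-0.0)] -5.2
[np.float64(-0.0), np.float64(-73.5), np.float64(-0.0)] -10.4
[np.float64(-0.1), np.float64(-110.3), np.float64(-0.0)] -15.6
[np.float64(-0.1), np.float64(-147.0), np.float64(-0.0)] -20.8
[np.float64(-0.1), np.float64(-183.8), np.float64(-0.0)] -26.0
--- at [124.2 449.4 205.5 100.5]
[np.float64(16.1), np.float64(-33.0), np.float64(-0.0)] -0.0
[np.float64(32.2), np.float64(-66.1), np.float64(-0.0)] -0.0
[np.float64(48.2), np.float64(-99.1), np.float64(-0.0)] -0.0
[np.float64(16.3), np.float64(-116.8), np.float64(-0.0)] -0.0
[np.float64(-13.7), np.float64(-137.6), np.float64(-0.0)] -0.0
--- at [162.8 316.6 205.5 100.5]
[np.float64(-27.7), np.float64(-23.8), np.float64(-0.0)] -0.0
[np.float64(-52.8), np.float64(-50.3), np.float64(-0.0)] -0.0
[np.float64(-75.1), np.float64(-79.2), np.float64(-0.0)] -0.0
[np.float64(-94.3), np.float64(-110.3), np.float64(-0.0)] -0.0
[np.float64(-110.2), np.float64(-143.1), np.float64(-0.0)] -0.0
--- at [297.2 195.9 205.5 100.5]
[np.float64(-12.5), np.float64(-34.3), np.float64(-0.0)] -0.0
[np.float64(-21.3), np.float64(-69.7), np.float64(-0.0)] -0.0
[np.float64(-26.5), np.float64(-105.9), np.float64(-0.0)] -0.0
[np.float64(-28.0), np.float64(-142.4), np.float64(-0.0)] -0.0
[np.float64(-25.8), np.float64(-178.8), np.float64(-0.0)] -0.0
--- at [355.1  24.8 205.5 100.5]
[np.float64(-28.7), np.float64(-3.6), np.float64(-0.0)] -0.0
[np.float64(-58.5), np.float64(-7.2), np.float64(25.5)] -0.0
[np.float64(-58.5), np.float64(-7.2), np.float64(65.5)] -0.0
[np.float64(-58.5), np.float64(-7.2), np.float64(100.5)] -0.0
[np.float64(-58.5), np.float64(-7.2), np.float64(135.5)] -0.0
--- at [414.   28.4  70.  100.5]
```

Emit:
{"method": "play_rows", "body": {
  "targets": [
    {"delta_pos": [0, -37, 0], "angular": [0, 0, -5.2], "fingers": -1},
    {"delta_pos": [0, -73.5, 0], "angular": [0, 0, -10.4], "fingers": -1},
    {"delta_pos": [0, -110, 0], "angular": [0, 0, -15.6], "fingers": -1},
    {"delta_pos": [0, -147, 0], "angular": [0, 0, -20.8], "fingers": -1},
    {"delta_pos": [0, -184, 0], "angular": [0, 0, -26], "fingers": -1}
  ]
}}

```text
time: 0.52
position: [123.5, 447.2, 204.6]
eef_rot: [-0.094, 0.996, -0.001, -0.0]
ft_force: [1.4, -0.1, 0.2]
opening: 63.9
finger_force: 0.0
```

Emit:
{"method": "play_rows", "body": {
  "targets": [
    {"delta_pos": [16, -33, 0], "angular": [0, 0, 0], "fingers": -1},
    {"delta_pos": [32, -66, 0], "angular": [0, 0, 0], "fingers": -1},
    {"delta_pos": [48, -99, 0], "angular": [0, 0, 0], "fingers": -1},
    {"delta_pos": [16.5, -117, 0], "angular": [0, 0, 0], "fingers": -1},
    {"delta_pos": [-13.5, -137.5, 0], "angular": [0, 0, 0], "fingers": -1}
  ]
}}

```text
time: 0.93
position: [161.7, 315.3, 205.5]
eef_rot: [-0.094, 0.996, 0.001, 0.001]
ft_force: [1.9, 0.5, -0.1]
opening: 30.9
finger_force: 0.0
```

Emit:
{"method": "play_rows", "body": {
  "targets": [
    {"delta_pos": [-27.5, -24, 0], "angular": [0, 0, 0], "fingers": -1},
    {"delta_pos": [-53, -50.5, 0], "angular": [0, 0, 0], "fingers": -1},
    {"delta_pos": [-75, -79, 0], "angular": [0, 0, 0], "fingers": -1},
    {"delta_pos": [-94.5, -110.5, 0], "angular": [0, 0, 0], "fingers": -1},
    {"delta_pos": [-110, -143, 0], "angular": [0, 0, 0], "fingers": -1}
  ]
}}

```text
time: 1.35
position: [297.9, 194.5, 205.3]
eef_rot: [-0.092, 0.996, 0.0, 0.0]
ft_force: [0.5, 0.1, -0.3]
opening: 0.9
finger_force: 0.0
```

Emit:
{"method": "play_rows", "body": {
  "targets": [
    {"delta_pos": [-12.5, -34.5, 0], "angular": [0, 0, 0], "fingers": -1},
    {"delta_pos": [-21.5, -69.5, 0], "angular": [0, 0, 0], "fingers": -1},
    {"delta_pos": [-26.5, -106, 0], "angular": [0, 0, 0], "fingers": -1},
    {"delta_pos": [-28, -142.5, 0], "angular": [0, 0, 0], "fingers": -1},
    {"delta_pos": [-26, -179, 0], "angular": [0, 0, 0], "fingers": -1}
  ]
}}

```text
time: 1.77
position: [355.3, 23.0, 205.3]
eef_rot: [-0.092, 0.996, 0.0, 0.0]
ft_force: [0.7, 0.6, -1.1]
opening: 0.2
finger_force: 0.0
```

Emit:
{"method": "play_rows", "body": {
  "targets": [
    {"delta_pos": [-29, -3.5, 0], "angular": [0, 0, 0], "fingers": -1},
    {"delta_pos": [-58.5, -7, 25], "angular": [0, 0, 0], "fingers": -1},
    {"delta_pos": [-58.5, -7, 65], "angular": [0, 0, 0], "fingers": -1},
    {"delta_pos": [-58.5, -7, 85], "angular": [0, 0, 0], "fingers": -1},
    {"delta_pos": [-58.5, -7, 85], "angular": [0, 0, 0], "fingers": -1}
  ]
}}

```text
time: 2.18
position: [410.1, 29.2, 115.3]
eef_rot: [-0.092, 0.996, 0.002, -0.005]
ft_force: [-0.8, -0.4, -0.3]
opening: 0.7
finger_force: 0.0
```

Run:
```python
from h import *
s=sensors.sense(); print(s['time'],s['position'],s['eef_rot'],s['joint_positions'],s['opening'],s['ft_force'])
p,d=vision.snapshot("wrist"); np.savez("pics/w1.npz",p=p,d=d,pos=s['position'],q=s['eef_rot'])
cv2.imwrite("pics/w1.png",p[:,:,::-1])
```

```text
2.1833 [410.06163544  29.18425258 115.26155442] [-0.09159345  0.99578091  0.00162972 -0.00532531] [-2.06386343e-01 -2.33809919e-01  2.21290295e+00 -1.36145610e-05
  1.17363789e+00 -1.96062420e+00] 0.6631588878281606 [-0.75228377 -0.39444362 -0.30595109]
```

View pics/w1.png

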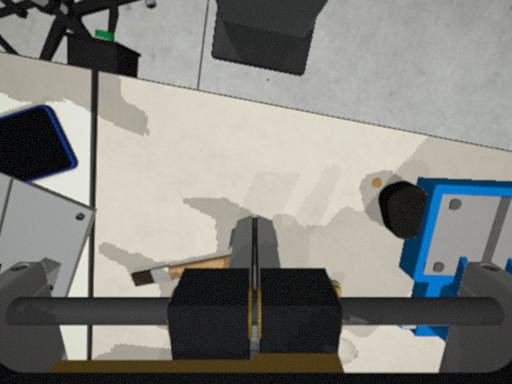

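The wrist view shows mainly the bench edge and the shut fingers at (255,250); the gauge is hidden behind them. The way down in front of the handle is clear.

Emit:
{"method": "play_rows", "body": {
  "targets": [
    {"delta_pos": [0, 0, 40], "angular": [0, 0, 0], "fingers": -1},
    {"delta_pos": [0, 0, 80], "angular": [0, 0, 0], "fingers": -1},
    {"delta_pos": [0, 0, 80], "angular": [0, 0, 0], "fingers": -1},
    {"delta_pos": [0, 0, 80], "angular": [0, 0, 0], "fingers": -1}
  ]
}}

```text
time: 2.57
position: [413.5, 28.8, 40.8]
eef_rot: [-0.092, 0.996, 0.0, -0.001]
ft_force: [0.3, -0.1, 0.7]
opening: 0.4
finger_force: 0.0
```

Emit:
{"method": "play_rows", "body": {
  "targets": [
    {"delta_pos": [-8, 0, 0], "angular": [0, 0, 0], "fingers": -1},
    {"delta_pos": [-16, 0, 0], "angular": [0, 0, 0], "fingers": -1},
    {"delta_pos": [-22, 0, 0], "angular": [0, 0, 0], "fingers": -1},
    {"delta_pos": [-26, 0, 0], "angular": [0, 0, 0], "fingers": -1},
    {"delta_pos": [-30, 0, 0], "angular": [0, 0, 0], "fingers": -1}
  ]
}}

```text
time: 2.98
position: [445.2, 34.1, 41.8]
eef_rot: [-0.092, 0.996, -0.0, 0.001]
ft_force: [-0.5, -0.5, 0.3]
opening: 0.2
finger_force: 0.0
```

Emit:
{"method": "play_rows", "body": {
  "targets": [
    {"delta_pos": [-5, 0, 0], "angular": [0, 0, 0], "fingers": -1},
    {"delta_pos": [-10, 0, 0], "angular": [0, 0, 0], "fingers": -1},
    {"delta_pos": [-15, 0, 0], "angular": [0, 0, 0], "fingers": -1},
    {"delta_pos": [-20, 0, 0], "angular": [0, 0, 0], "fingers": -1},
    {"delta_pos": [-25, 0, 0], "angular": [0, 0, 0], "fingers": -1}
  ]
}}

```text
time: 3.4
position: [468.3, 38.8, 40.3]
eef_rot: [-0.092, 0.996, 0.0, -0.0]
ft_force: [-1.8, 0.3, 2.6]
opening: 0.4
finger_force: 1.2
```

Emit:
{"method": "play_rows", "body": {
  "targets": [
    {"delta_pos": [-4, 0, 0], "angular": [0, 0, 0], "fingers": -1},
    {"delta_pos": [-8, 0, 0], "angular": [0, 0, 0], "fingers": -1},
    {"delta_pos": [-11, 0, 0], "angular": [0, 0, 0], "fingers": -1},
    {"delta_pos": [-13, 0, 0], "angular": [0, 0, 0], "fingers": -1}
  ]
}}

```text
time: 3.73
position: [481.1, 41.2, 40.3]
eef_rot: [-0.092, 0.996, 0.0, -0.0]
ft_force: [-1.1, 1.3, 0.5]
opening: 0.4
finger_force: 1.1
```

Emit:
{"method": "play_rows", "body": {
  "targets": [
    {"delta_pos": [-2, 0, 0], "angular": [0, 0, 0], "fingers": -1},
    {"delta_pos": [-4, 0, 0], "angular": [0, 0, 0], "fingers": -1},
    {"delta_pos": [-6, 0, 0], "angular": [0, 0, 0], "fingers": -1}
  ]
}}

```text
time: 3.98
position: [486.7, 42.2, 40.3]
eef_rot: [-0.092, 0.996, 0.0, -0.0]
ft_force: [-1.9, 0.5, 0.1]
opening: 0.4
finger_force: 1.1
```

Emit:
{"method": "play_rows", "body": {
  "targets": [
    {"delta_pos": [-1, 0, 0], "angular": [0, 0, 0], "fingers": -1},
    {"delta_pos": [-2, 0, 0], "angular": [0, 0, 0], "fingers": -1}
  ]
}}

```text
time: 4.15
position: [488.7, 42.6, 40.3]
eef_rot: [-0.092, 0.996, 0.0, -0.0]
ft_force: [-2.2, -0.4, 0.1]
opening: 0.5
finger_force: 1.0
```

Emit:
{"method": "play_rows", "body": {
  "targets": [
    {"delta_pos": [-1, 0, 0], "angular": [0, 0, 0], "fingers": -1},
    {"delta_pos": [-2, 0, 0], "angular": [0, 0, 0], "fingers": -1}
  ]
}}

```text
time: 4.32
position: [490.4, 42.9, 40.3]
eef_rot: [-0.092, 0.996, 0.0, -0.001]
ft_force: [-6.2, -1.5, 3.9]
opening: 0.7
finger_force: 3.2
```

Emit:
{"method": "play_rows", "body": {
  "targets": [
    {"delta_pos": [-1, 0, 0], "angular": [0, 0, 0], "fingers": -1},
    {"delta_pos": [-1.5, 0, 0], "angular": [0, 0, 0], "fingers": -1}
  ]
}}

```text
time: 4.48
position: [490.3, 42.9, 40.3]
eef_rot: [-0.092, 0.996, -0.0, -0.003]
ft_force: [-12.2, -1.4, 8.0]
opening: 0.6
finger_force: 5.6
```

Emit:
{"method": "play_rows", "body": {
  "targets": [
    {"delta_pos": [-1, 0, 0], "angular": [0, 0, 0], "fingers": -1},
    {"delta_pos": [-1, 0, 0], "angular": [0, 0, 0], "fingers": -1}
  ]
}}

```text
time: 4.65
position: [490.3, 42.9, 40.3]
eef_rot: [-0.092, 0.996, -0.0, -0.004]
ft_force: [-13.2, -3.4, 10.5]
opening: 0.6
finger_force: 7.0
```

Emit:
{"method": "play_rows", "body": {
  "targets": [
    {"delta_pos": [10, 0, 0], "angular": [0, 0, 0], "fingers": -1},
    {"delta_pos": [40, 0, 0], "angular": [0, 0, 0], "fingers": -1},
    {"delta_pos": [44, 0, -30], "angular": [0, 0, 0], "fingers": -1},
    {"delta_pos": [44, 0, -70], "angular": [0, 0, 0], "fingers": -1},
    {"delta_pos": [44, 0, -110], "angular": [0, 0, 0], "fingers": -1}
  ]
}}

```text
time: 5.07
position: [448.9, 35.3, 151.0]
eef_rot: [-0.092, 0.996, 0.0, -0.0]
ft_force: [0.8, -0.9, 0.2]
opening: 0.2
finger_force: 0.0
```

Emit:
{"method": "play_rows", "body": {
  "targets": [
    {"delta_pos": [0, 0, -30], "angular": [0, 0, -6], "fingers": 0.2},
    {"delta_pos": [0, 0, -60], "angular": [0, 0, -12], "fingers": 0.2},
    {"delta_pos": [0, 0, -85], "angular": [0, 0, -18], "fingers": 0.2},
    {"delta_pos": [0, 0, -85], "angular": [0, 0, -24], "fingers": 0.2},
    {"delta_pos": [0, 0, -85], "angular": [0, 0, -30], "fingers": 0.2}
  ]
}}

```text
time: 5.48
position: [451.8, 34.9, 238.4]
eef_rot: [-0.349, 0.937, -0.002, 0.003]
ft_force: [-0.2, 0.0, -0.4]
opening: 30.3
finger_force: 0.0
```

Run:
```python
from h import *
np.set_printoptions(precision=2,suppress=True,linewidth=150)
s=sensors.sense(); print(s['time'],s['position'],s['eef_rot'],s['joint_positions'],s['opening'],s['ft_force'],s['ft_torque'])
for n in("scene","top"):
    p,d=vision.snapshot(n); np.savez(f"pics/{n}2.npz",p=p,d=d)
    W=cloud(n,d.astype(float)); m=(d>0)&(abs(W[...,2]-175)<8)&(np.hypot(W[...,0]-587,W[...,1]-60)<20)
    print(n,m.sum(),W[m].mean(0) if m.any() else "")
a=np.load("pics/scene2.npz")['p'][110:260,170:370]; b=np.load("pics/top2.npz")['p'][110:260,140:290]
f=np.hstack([cv2.resize(a,(456,342),interpolation=cv2.INTER_CUBIC),cv2.resize(b,(342,342),interpolation=cv2.INTER_CUBIC)])
cv2.imwrite("pics/c2.png",f[:,:,::-1])
```

```text
5.4833 [451.83  34.93 238.42] [-0.35  0.94 -0.    0.  ] [-0.17 -0.27  2.01  0.    1.4  -2.46] 30.271983747819213 [-0.17  0.05 -0.4 ] [0.08 0.03 0.07]
scene 61 [585.12  60.78 174.77]
top 53 [591.86  60.64 176.9 ]
```

View pics/c2.png

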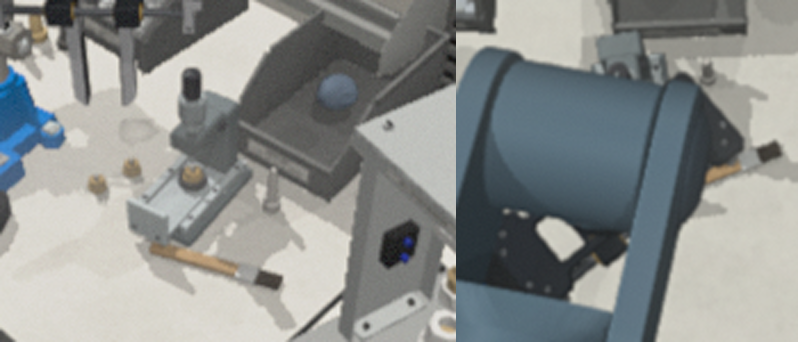

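The scene crop shows the slide pushed in, with the handle at (150,215) against the base, the part at (193,175) and the knob at (191,80). The spares and brush are unmoved. I check this against the expected projection.

Run:
```python
from h import *
np.set_printoptions(precision=1,suppress=True)
c=vision.get_calibration("scene")
def pr(X):
    q=c['R']@np.array(X)+c['t']; return np.array([c['fx']*q[0]/q[2]+c['cx'],c['fy']*q[1]/q[2]+c['cy']])
crop=lambda uv:(uv-[170,110])*2.28
for ax in((587,60.5),(586,59.5)):
    print(ax,"knobtop",[crop(pr((*ax,z))) for z in(172,175,178)],"pin",crop(pr((*ax,46.5))))
g=np.array([np.cos(np.radians(10.5)),np.sin(np.radians(10.5))])
for sl in(0,40,45): h=np.array((587,60.5))-g*(136-sl); print(sl,"handle top mid",crop(pr((*h,58))))
p=np.load("pics/scene2.npz")['p']; hsv=cv2.cvtColor(p,cv2.COLOR_RGB2HSV)
m=((hsv[...,0]>10)&(hsv[...,0]<28)&(hsv[...,1]>90)).astype(np.uint8); m[:,:240]=0;m[:,270:]=0;m[:170]=0;m[205:]=0
n,l,st,ce=cv2.connectedComponentsWithStats(m); print("brass crop",[(s[4],crop(x)) for s,x in zip(st[1:],ce[1:])])
e=crop(pr((587,60.5,35))); print("expected brass mid",e)
d=(p.max(2)<75).astype(np.uint8); d[:,:245]=0; d[:,265:]=0; d[:135]=0; d[165:]=0
n,l,st,ce=cv2.connectedComponentsWithStats(d); print("dark knob boxes crop",[(crop(s[:2]),s[2:4]*2.28,s[4],crop(x)) for s,x in zip(st[1:],ce[1:]) if s[4]>20])
```

```text
(587, 60.5) knobtop [array([191.4,  75.7]), array([191.4,  73.4]), array([191.4,  71.1])] pin [192.2 165.9]
(586, 59.5) knobtop [array([191.5,  76.6]), array([191.5,  74.3]), array([191.4,  71.9])] pin [192.2 166.8]
0 handle top mid [118.6 234.8]
40 handle top mid [141.4 211. ]
45 handle top mid [144.1 208.2]
brass crop [(np.int32(1), array([196.1, 171. ]))]
expected brass mid [192.2 173.5]
dark knob boxes crop [(array([184.7,  70.7]), array([16. , 29.6]), np.int32(66), array([191.6,  86.2]))]
```

Emit:
{"method": "play_rows", "body": {
  "targets": [
    {"delta_pos": [-30, -17.5, 0], "angular": [0, 0, 0], "fingers": 0.2},
    {"delta_pos": [-60, -35, 0], "angular": [0, 0, 0], "fingers": 0.2},
    {"delta_pos": [-90, -52.5, 0], "angular": [0, 0, 0], "fingers": 0.2},
    {"delta_pos": [-119, -69, 0], "angular": [0, 0, 0], "fingers": 0.2},
    {"delta_pos": [-119, -69, 0], "angular": [0, 0, 0], "fingers": 0.2}
  ]
}}

```text
time: 6.0
position: [588.8, 60.6, 233.3]
eef_rot: [-0.345, 0.939, 0.0, -0.0]
ft_force: [-0.0, 0.4, -0.1]
opening: 56.7
finger_force: 0.0
```

Emit:
{"method": "play_rows", "body": {
  "targets": [
    {"delta_pos": [0, 0, 20], "angular": [0, 0, 0], "fingers": 0.2},
    {"delta_pos": [0, 0, 40], "angular": [0, 0, 0], "fingers": 0.2},
    {"delta_pos": [0, 0, 40], "angular": [0, 0, 0], "fingers": 0.2},
    {"delta_pos": [0, 0, 40], "angular": [0, 0, 0], "fingers": 0.2}
  ]
}}

```text
time: 6.33
position: [584.1, 60.2, 194.4]
eef_rot: [-0.346, 0.938, 0.001, -0.001]
ft_force: [0.2, 0.0, 0.7]
opening: 56.6
finger_force: 0.0
```

Run:
```python
from h import *
np.set_printoptions(precision=2,suppress=True,linewidth=150)
s=sensors.sense(); print(s['time'],s['position'],s['eef_rot'],s['joint_positions'],s['opening'],s['ft_force'],s['ft_torque'])
p,d=vision.snapshot("scene"); w,_=vision.snapshot("wrist"); np.savez("pics/w3.npz",w=w)
f=np.hstack([cv2.resize(p[90:230,190:330],(400,400),interpolation=cv2.INTER_CUBIC),cv2.resize(w[184:384,156:356],(400,400),interpolation=cv2.INTER_CUBIC)])
cv2.imwrite("pics/c3.png",f[:,:,::-1])
```

```text
6.3333 [584.13  60.15 194.37] [-0.35  0.94  0.   -0.  ] [-0.09  0.11  1.73  0.    1.3  -2.37] 56.56188108302786 [0.18 0.01 0.72] [0.05 0.04 0.01]
```

View pics/c3.png

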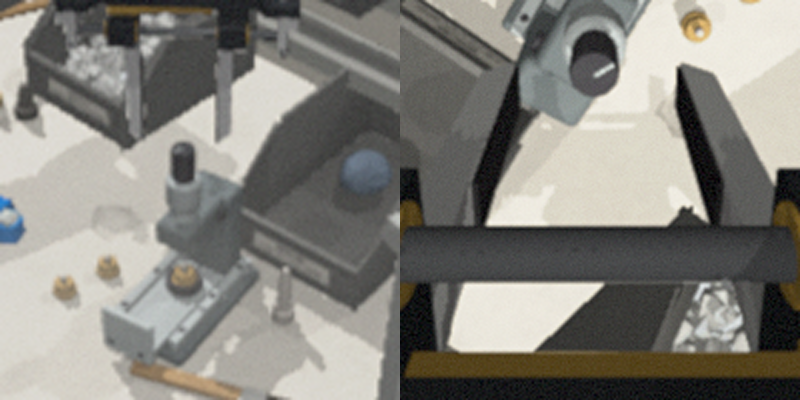

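Scene crop: the fingers at (135,130) and (222,130) stand above the knob at (182,160), and the part is at (184,275). Wrist crop: the knob top is at (597,70), centred between the fingers and about 2.5 mm towards tool −x.

Emit:
{"method": "play_rows", "body": {
  "targets": [
    {"delta_pos": [0, 0, 5], "angular": [0, 0, 0], "fingers": 0.2},
    {"delta_pos": [0, 0, 10], "angular": [0, 0, 0], "fingers": 0.2},
    {"delta_pos": [0, 0, 10], "angular": [0, 0, 0], "fingers": 0.2},
    {"delta_pos": [0, 0, 10], "angular": [0, 0, 0], "fingers": 0.2},
    {"delta_pos": [0, 0, 10], "angular": [0, 0, 0], "fingers": 0.2}
  ]
}}

```text
time: 6.85
position: [585.2, 60.2, 185.6]
eef_rot: [-0.346, 0.938, -0.0, 0.0]
ft_force: [0.3, -0.4, 0.1]
opening: 56.4
finger_force: 0.0
```

Run:
```python
from h import *
np.set_printoptions(precision=2,suppress=True,linewidth=150)
s=sensors.sense(); print(s['time'],s['position'],s['dq'],s['ft_force'],s['ft_torque'])
w,_=vision.snapshot("wrist"); c=vision.get_calibration("wrist")
g=w.max(2); m=(g<90).astype(np.uint8); m[:190]=0; m[260:]=0; m[:,235:275]*=1; m[:,:225]=0; m[:,285:]=0
n,l,st,ce=cv2.connectedComponentsWithStats(m)
for q,x in zip(st[1:],ce[1:]):
    if q[4]>40: print(q,x)
cv2.imwrite("pics/w4.png",cv2.resize(w[180:270,210:300],(540,540),interpolation=cv2.INTER_CUBIC)[:,:,::-1])
```

```text
6.85 [585.24  60.18 185.62] [ 0. -0. -0. -0. -0. -0.] [ 0.3  -0.38  0.11] [ 0.04  0.02 -0.03]
[225 190  14  23 145] [228.77 198.48]
[240 203  25  34 479] [252.34 217.1 ]
```

View pics/w4.png

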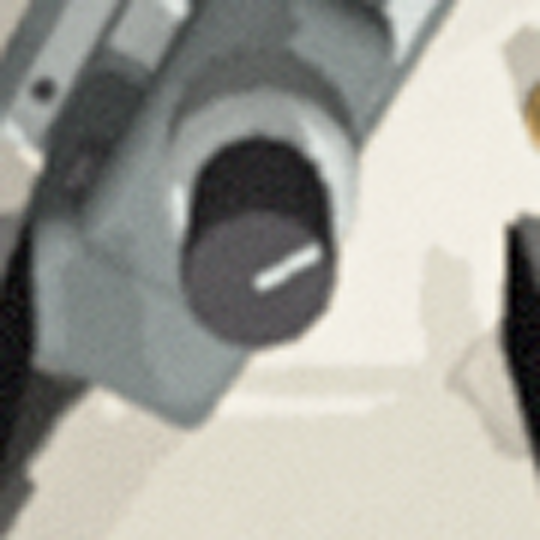

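The knob's top face is centred at (258,279) in the crop, with its line pointing right and slightly up. It is about 3.5 mm towards tool −x, so I correct for that, descend and grip.

Emit:
{"method": "play_rows", "body": {
  "targets": [
    {"delta_pos": [-3.5, -0.5, 5], "angular": [0, 0, 0], "fingers": 0.2},
    {"delta_pos": [-3.5, -0.5, 15], "angular": [0, 0, 0], "fingers": 0.2},
    {"delta_pos": [-3.5, -0.5, 25], "angular": [0, 0, 0], "fingers": 0.2},
    {"delta_pos": [-3.5, -0.5, 34.5], "angular": [0, 0, 0], "fingers": 0.2},
    {"delta_pos": [-3.5, -0.5, 34.5], "angular": [0, 0, 0], "fingers": 0.2}
  ]
}}

```text
time: 7.32
position: [586.2, 62.2, 147.4]
eef_rot: [-0.346, 0.938, 0.001, -0.003]
ft_force: [0.1, 0.3, 0.6]
opening: 56.6
finger_force: 0.0
```

Emit:
{"method": "play_rows", "body": {
  "targets": [
    {"delta_pos": [0, 0, 0], "angular": [0, 0, 0], "fingers": -0.4},
    {"delta_pos": [0, 0, 0], "angular": [0, 0, 0], "fingers": -0.45},
    {"delta_pos": [0, 0, 0], "angular": [0, 0, 0], "fingers": -0.5},
    {"delta_pos": [0, 0, 0], "angular": [0, 0, 0], "fingers": -0.5}
  ]
}}

```text
time: 7.65
position: [588.6, 62.0, 151.6]
eef_rot: [-0.346, 0.938, -0.0, 0.001]
ft_force: [-0.2, 0.4, 0.1]
opening: 33.6
finger_force: 0.0
```

Emit:
{"method": "play_rows", "body": {
  "targets": [
    {"delta_pos": [0, 0, 0], "angular": [0, 0, 0], "fingers": -0.5},
    {"delta_pos": [0, 0, 0], "angular": [0, 0, 0], "fingers": -0.55},
    {"delta_pos": [0, 0, 0], "angular": [0, 0, 0], "fingers": -1},
    {"delta_pos": [0, 0, 0], "angular": [0, 0, 0], "fingers": -1},
    {"delta_pos": [0, 0, 0], "angular": [0, 0, 0], "fingers": -1}
  ]
}}

```text
time: 8.07
position: [588.7, 61.7, 151.3]
eef_rot: [-0.346, 0.938, -0.001, 0.0]
ft_force: [1.3, -1.5, 1.3]
opening: 19.4
finger_force: 30.0
```

```bash
cat > st.py <<'E'
from h import *
np.set_printoptions(precision=2,suppress=True,linewidth=150)
s=sensors.sense(); print(s['time'],s['position'],s['joint_positions'][[0,5]],s['opening'],s['finger_force'],s['ft_force'],s['ft_torque'])
E
python3 st.py
```

```text
8.0667 [588.68  61.74 151.34] [-0.09 -2.36] 19.35806791108354 29.99805897474289 [ 1.28 -1.46  1.34] [-0.3  -0.24 -0.02]
```

Emit:
{"method": "play_rows", "body": {
  "targets": [
    {"delta_pos": [0, 0, 0.2], "angular": [0, 0, 4], "fingers": -1},
    {"delta_pos": [0, 0, 0.5], "angular": [0, 0, 9], "fingers": -1},
    {"delta_pos": [0, 0, 0.8], "angular": [0, 0, 14], "fingers": -1},
    {"delta_pos": [0, 0, 1.1], "angular": [0, 0, 20], "fingers": -1}
  ]
}}

```text
time: 8.4
position: [588.6, 61.8, 150.2]
eef_rot: [-0.176, 0.984, -0.0, 0.001]
ft_force: [1.4, -1.9, 0.6]
opening: 19.5
finger_force: 30.0
```

```bash
python3 st.py
```

```text
8.4 [588.64  61.79 150.25] [-0.09 -2.01] 19.524375822933514 29.9945068359375 [ 1.41 -1.91  0.6 ] [-0.32 -0.24  0.02]
```

Emit:
{"method": "play_rows", "body": {
  "targets": [
    {"delta_pos": [0, 0, 0.3], "angular": [0, 0, 5.5], "fingers": -1},
    {"delta_pos": [0, 0, 0.6], "angular": [0, 0, 11], "fingers": -1},
    {"delta_pos": [0, 0, 0.9], "angular": [0, 0, 16.5], "fingers": -1},
    {"delta_pos": [0, 0, 1.2], "angular": [0, 0, 22], "fingers": -1},
    {"delta_pos": [0, 0, 1.5], "angular": [0, 0, 27.5], "fingers": -1}
  ]
}}

```text
time: 8.82
position: [588.7, 61.9, 148.7]
eef_rot: [0.063, 0.998, -0.0, 0.001]
ft_force: [1.5, -1.1, 0.2]
opening: 19.4
finger_force: 30.0
```

```bash
python3 st.py
```

```text
8.8167 [588.66  61.9  148.72] [-0.09 -1.53] 19.396486075375993 29.995144307613373 [ 1.52 -1.15  0.19] [-0.21 -0.25  0.05]
```

Emit:
{"method": "play_rows", "body": {
  "targets": [
    {"delta_pos": [0, 0, 0.3], "angular": [0, 0, 5.5], "fingers": -1},
    {"delta_pos": [0, 0, 0.6], "angular": [0, 0, 11], "fingers": -1},
    {"delta_pos": [0, 0, 0.9], "angular": [0, 0, 16.5], "fingers": -1},
    {"delta_pos": [0, 0, 1.2], "angular": [0, 0, 22], "fingers": -1},
    {"delta_pos": [0, 0, 1.5], "angular": [0, 0, 27.5], "fingers": -1}
  ]
}}

```text
time: 9.23
position: [588.7, 62.0, 147.2]
eef_rot: [0.298, 0.954, 0.0, 0.001]
ft_force: [1.4, -0.4, 0.2]
opening: 19.1
finger_force: 30.0
```

```bash
python3 st.py
python3 - <<'E'
from h import *
w,_=vision.snapshot("wrist"); p,_=vision.snapshot("scene")
f=np.hstack([cv2.resize(p[110:210,210:310],(400,400),interpolation=cv2.INTER_CUBIC),cv2.resize(w[184:284,206:306],(400,400),interpolation=cv2.INTER_CUBIC)])
cv2.imwrite("pics/c5.png",f[:,:,::-1])
E
```

```text
9.2333 [588.71  61.97 147.19] [-0.09 -1.05] 19.08110356951078 29.99504864215851 [ 1.45 -0.35  0.2 ] [-0.16 -0.4   0.09]
```

View pics/c5.png

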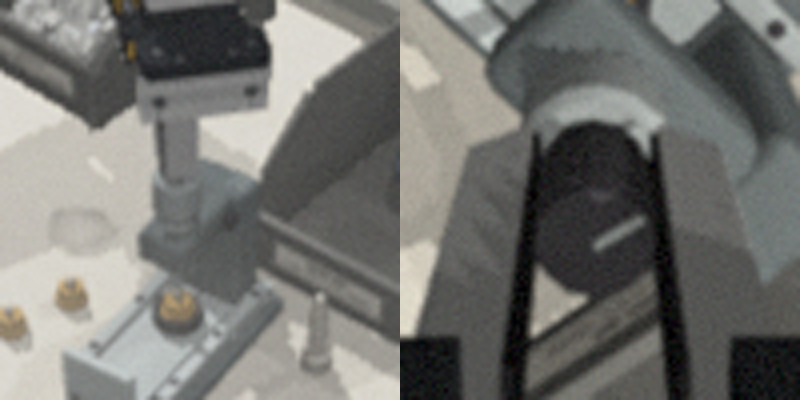

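In the wrist crop, the line on the knob at (620,232) still stands at the same angle relative to the fingers, so the knob turns with the hand. In the scene crop the fingers are above the thimble and the part is still in the nest.

Emit:
{"method": "play_rows", "body": {
  "targets": [
    {"delta_pos": [0, 0, 0.2], "angular": [0, 0, 4], "fingers": -1},
    {"delta_pos": [0, 0, 0.4], "angular": [0, 0, 8], "fingers": -1},
    {"delta_pos": [0, 0, 0.6], "angular": [0, 0, 11.5], "fingers": -1},
    {"delta_pos": [0, 0, 0.85], "angular": [0, 0, 15], "fingers": -1}
  ]
}}

```text
time: 9.67
position: [588.8, 62.0, 146.4]
eef_rot: [0.418, 0.908, 0.0, 0.001]
ft_force: [2.7, -0.6, 0.8]
opening: 19.4
finger_force: 30.0
```

```bash
python3 st.py
```

```text
9.6667 [588.77  62.02 146.39] [-0.09 -0.79] 19.412986800073135 29.996839463710785 [ 2.67 -0.6   0.81] [-0.16 -0.43  0.06]
```

Emit:
{"method": "play_rows", "body": {
  "targets": [
    {"delta_pos": [0, 0, 0.2], "angular": [0, 0, 4], "fingers": -1},
    {"delta_pos": [0, 0, 0.4], "angular": [0, 0, 8], "fingers": -1},
    {"delta_pos": [0, 0, 0.6], "angular": [0, 0, 11.5], "fingers": -1},
    {"delta_pos": [0, 0, 0.85], "angular": [0, 0, 15], "fingers": -1}
  ]
}}

```text
time: 10.0
position: [588.8, 62.0, 145.6]
eef_rot: [0.533, 0.846, 0.0, 0.001]
ft_force: [3.0, -1.4, 0.4]
opening: 19.1
finger_force: 30.0
```

```bash
python3 st.py
```

```text
10.0 [588.82  62.04 145.56] [-0.09 -0.53] 19.12881412363173 29.997040629386902 [ 2.96 -1.43  0.45] [-0.2  -0.43  0.08]
```

Emit:
{"method": "play_rows", "body": {
  "targets": [
    {"delta_pos": [0, 0, 0.2], "angular": [0, 0, 4], "fingers": -1},
    {"delta_pos": [0, 0, 0.4], "angular": [0, 0, 8], "fingers": -1},
    {"delta_pos": [0, 0, 0.6], "angular": [0, 0, 11.5], "fingers": -1},
    {"delta_pos": [0, 0, 0.85], "angular": [0, 0, 15], "fingers": -1}
  ]
}}

```text
time: 10.33
position: [588.9, 62.0, 144.7]
eef_rot: [0.639, 0.769, 0.001, 0.001]
ft_force: [1.4, -0.5, 0.7]
opening: 19.8
finger_force: 30.0
```

```bash
python3 st.py
```

```text
10.3333 [588.86  62.03 144.69] [-0.09 -0.27] 19.823261890206098 29.997299909591675 [ 1.44 -0.54  0.68] [-0.28 -0.5   0.1 ]
```

Emit:
{"method": "play_rows", "body": {
  "targets": [
    {"delta_pos": [0, 0, 0.2], "angular": [0, 0, 4], "fingers": -1},
    {"delta_pos": [0, 0, 0.4], "angular": [0, 0, 8], "fingers": -1},
    {"delta_pos": [0, 0, 0.6], "angular": [0, 0, 11.5], "fingers": -1},
    {"delta_pos": [0, 0, 0.85], "angular": [0, 0, 15], "fingers": -1}
  ]
}}

```text
time: 10.67
position: [588.9, 62.0, 143.9]
eef_rot: [0.734, 0.679, 0.001, 0.001]
ft_force: [3.3, -0.5, 0.3]
opening: 19.5
finger_force: 30.0
```

```bash
python3 st.py
```

```text
10.6667 [588.93  62.   143.87] [-0.09 -0.01] 19.54802388326243 29.997541308403015 [ 3.31 -0.54  0.3 ] [-0.26 -0.47  0.05]
```

Emit:
{"method": "play_rows", "body": {
  "targets": [
    {"delta_pos": [0, 0, 0.2], "angular": [0, 0, 4], "fingers": -1},
    {"delta_pos": [0, 0, 0.4], "angular": [0, 0, 8], "fingers": -1},
    {"delta_pos": [0, 0, 0.6], "angular": [0, 0, 11.5], "fingers": -1},
    {"delta_pos": [0, 0, 0.85], "angular": [0, 0, 15], "fingers": -1}
  ]
}}

```text
time: 11.0
position: [589.0, 61.9, 143.0]
eef_rot: [0.816, 0.577, 0.001, 0.001]
ft_force: [3.1, -1.6, 0.7]
opening: 19.4
finger_force: 30.0
```

```bash
python3 st.py
```

```text
11.0 [588.97  61.95 143.04] [-0.09  0.25] 19.38936238883256 29.99797135591507 [ 3.06 -1.63  0.74] [-0.33 -0.48  0.06]
```

Emit:
{"method": "play_rows", "body": {
  "targets": [
    {"delta_pos": [0, 0, 0.2], "angular": [0, 0, 4], "fingers": -1},
    {"delta_pos": [0, 0, 0.4], "angular": [0, 0, 8], "fingers": -1},
    {"delta_pos": [0, 0, 0.6], "angular": [0, 0, 11.5], "fingers": -1},
    {"delta_pos": [0, 0, 0.85], "angular": [0, 0, 15], "fingers": -1}
  ]
}}

```text
time: 11.33
position: [589.1, 61.9, 142.4]
eef_rot: [0.885, 0.466, 0.001, 0.001]
ft_force: [2.5, -1.2, 1.8]
opening: 19.6
finger_force: 30.0
```

```bash
python3 st.py
```

```text
11.3333 [589.05  61.9  142.43] [-0.09  0.51] 19.634927669728352 29.99826282262802 [ 2.51 -1.21  1.85] [-0.36 -0.36  0.16]
```

The torque jumped to 0.16 N m and the sinking stalled, so the spindle is on the pin and slip has just begun. I turn on without sinking.

Emit:
{"method": "play_rows", "body": {
  "targets": [
    {"delta_pos": [0, 0, -0.2], "angular": [0, 0, 4], "fingers": -1},
    {"delta_pos": [0, 0, -0.2], "angular": [0, 0, 8], "fingers": -1},
    {"delta_pos": [0, 0, -0.2], "angular": [0, 0, 12], "fingers": -1},
    {"delta_pos": [0, 0, -0.2], "angular": [0, 0, 16], "fingers": -1},
    {"delta_pos": [0, 0, -0.2], "angular": [0, 0, 20], "fingers": -1}
  ]
}}

```text
time: 11.75
position: [589.0, 61.8, 142.4]
eef_rot: [0.952, 0.305, 0.001, 0.001]
ft_force: [3.5, -0.9, -0.1]
opening: 19.4
finger_force: 30.0
```

```bash
python3 st.py
```

```text
11.75 [589.02  61.84 142.44] [-0.09  0.86] 19.446298479198493 29.997721910476685 [ 3.49 -0.91 -0.09] [-0.38 -0.41  0.18]
```

Emit:
{"method": "play_rows", "body": {
  "targets": [
    {"delta_pos": [0, 0, 0], "angular": [0, 0, 5], "fingers": -1},
    {"delta_pos": [0, 0, 0], "angular": [0, 0, 10], "fingers": -1},
    {"delta_pos": [0, 0, 0], "angular": [0, 0, 15], "fingers": -1},
    {"delta_pos": [0, 0, 0], "angular": [0, 0, 20], "fingers": -1},
    {"delta_pos": [0, 0, 0], "angular": [0, 0, 24], "fingers": -1}
  ]
}}

```text
time: 12.17
position: [589.0, 61.8, 142.4]
eef_rot: [0.995, 0.1, 0.001, 0.0]
ft_force: [3.2, -1.3, 0.1]
opening: 19.2
finger_force: 30.0
```

```bash
python3 st.py
python3 - <<'E'
from h import *
w,_=vision.snapshot("wrist"); p,_=vision.snapshot("scene")
f=np.hstack([cv2.resize(p[110:210,210:310],(400,400),interpolation=cv2.INTER_CUBIC),cv2.resize(w[184:284,206:306],(400,400),interpolation=cv2.INTER_CUBIC)])
cv2.imwrite("pics/c6.png",f[:,:,::-1])
E
```

```text
12.1667 [589.    61.76 142.4 ] [-0.09  1.28] 19.168855049253143 29.997873902320862 [ 3.18 -1.26  0.13] [-0.36 -0.44  0.17]
```

View pics/c6.png

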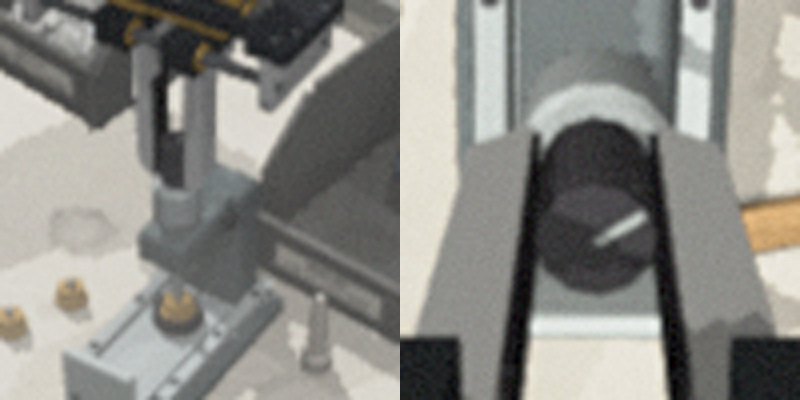

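The wrist crop shows the line at (620,228), still at the same angle to the fingers. The knob followed the hand, so the slip is about 0.8 rad. I let go and rise.

Emit:
{"method": "play_rows", "body": {
  "targets": [
    {"delta_pos": [0, 0, 0], "angular": [0, 0, 0], "fingers": 0.2},
    {"delta_pos": [0, 0, 0], "angular": [0, 0, 0], "fingers": 0.2},
    {"delta_pos": [0, 0, 0], "angular": [0, 0, 0], "fingers": 0.2},
    {"delta_pos": [0, 0, 0], "angular": [0, 0, 0], "fingers": 0.2},
    {"delta_pos": [0, 0, 0], "angular": [0, 0, 0], "fingers": 0.2}
  ]
}}

```text
time: 12.68
position: [587.8, 62.3, 141.7]
eef_rot: [0.995, 0.101, -0.0, -0.0]
ft_force: [-0.5, -0.0, 0.7]
opening: 49.3
finger_force: 0.0
```

Emit:
{"method": "play_rows", "body": {
  "targets": [
    {"delta_pos": [0, 0, -15], "angular": [0, 0, 0], "fingers": 0.2},
    {"delta_pos": [0, 0, -40], "angular": [0, 0, 0], "fingers": 0.2},
    {"delta_pos": [0, 0, -70], "angular": [0, 0, 0], "fingers": 0.2},
    {"delta_pos": [0, 0, -90], "angular": [0, 0, 0], "fingers": 0.2},
    {"delta_pos": [0, 0, -90], "angular": [0, 0, 0], "fingers": 0.2}
  ]
}}

```text
time: 13.1
position: [590.8, 62.0, 237.6]
eef_rot: [0.995, 0.101, 0.004, 0.001]
ft_force: [0.1, -0.2, 0.9]
opening: 56.6
finger_force: 0.0
```

Emit:
{"method": "play_rows", "body": {
  "targets": [
    {"delta_pos": [0, 0, 0], "angular": [0, 0, 0], "fingers": 0.2},
    {"delta_pos": [0, 0, 0], "angular": [0, 0, 0], "fingers": 0.2},
    {"delta_pos": [0, 0, 0], "angular": [0, 0, 0], "fingers": 0.2}
  ]
}}

```text
time: 13.35
position: [587.0, 62.2, 229.7]
eef_rot: [0.995, 0.101, -0.002, -0.0]
ft_force: [-0.2, 0.3, -0.3]
opening: 56.5
finger_force: 0.0
```

```bash
python3 st.py
python3 - <<'E'
from h import *
w,_=vision.snapshot("wrist"); p,_=vision.snapshot("scene")
f=np.hstack([cv2.resize(p[110:210,210:310],(400,400),interpolation=cv2.INTER_CUBIC),cv2.resize(w[164:284,196:316],(400,400),interpolation=cv2.INTER_CUBIC)])
cv2.imwrite("pics/c7.png",f[:,:,::-1])
E
```

```text
13.35 [587.03  62.18 229.68] [-0.09  1.28] 56.51186577773304 0.0 [-0.23  0.34 -0.32] [0.01 0.12 0.03]
```

View pics/c7.png

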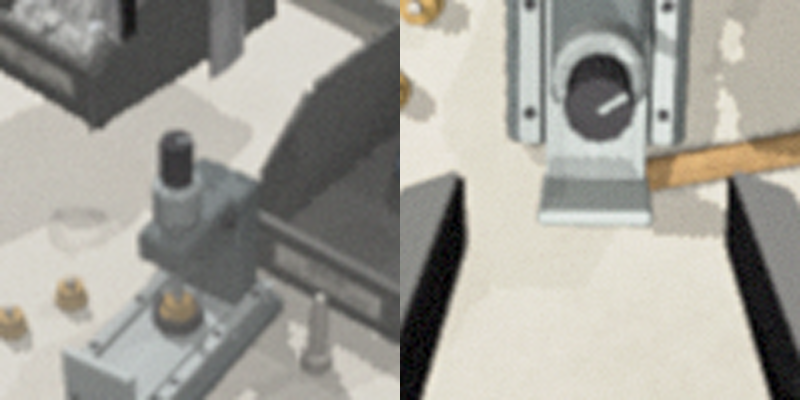

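The hand is clear of the knob at (175,160). The knob line is unchanged at (612,103), the slide is home and the part stands at (178,305). I hand it in.

```bash
python3 -c "
from rig import workorder; print(workorder.sign_off())"
```

```text
the job is handed in; nothing more can be done
None
```

I pushed the slide home, turned the ratchet knob until the spindle seated on the pin, let it slip about 0.8 rad (estimated from the hand's turn), and let go. The job is handed in; `sign_off()` returned no verdict.

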